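Fetch the parts basket from the deep rinse tank with the hook rod

TASK

Take the hook rod from its holder, hook the little parts basket deep in the narrow rinse tank by its bail, slide it gently along its rails until you feel it against the stop, where alone the lips let it go, and there lift it out on the hook. Set it down softly and upright inside the drain tray, clear of its edges, then hang the rod back in its holder. Force nothing, do not tip the basket or touch it with the fingers, and leave the other things on the bench where they are.

Things in the scene. Friction and masses are not known exactly. Their poses are not given: they have to be found in the camera images.
- tank: Fixed, tall, narrow rinse tank (empty, dry), clear walls, aluminium edges, open top. Outside 84 mm (its x) by 266 (its y) by 150 high; inside 72 by 250, walls 4. Origin: centre of its underside, z up; its +y points to the stop inside. On each long inner wall a level rail runs along y: inner edge 23.5 mm from the middle, top 26 mm above the origin
- tank_mouth (a point): centre of the tank's open top, 150 mm above its origin. Seen down from here, above the rails, are steel retaining lips and, to +y, a stop plate. The stop and the notches in the lips move as one and are clamped at a setting along y that differs each time and is not reported. Down there push or pull the basket with at most 6 N (the stop is felt at 2 to 3 N over the sliding friction)
- tank_lips (a point): fixed point in the tank's middle at the lips' underside, 33 mm above its origin (not at a notch). The lips are 4 mm thick, inner edges 23.5 mm from the middle, over the basket's tabs with 4 mm play. Two notches in each lip match the tabs only when the basket is against the stop or within 3 mm of it: there it lifts straight out; anywhere short of that the lips hold it down
- tank_stop (a point): fixed point in the tank, 40 mm to +y of its middle, 36 mm above its origin: the middle of where the basket's origin may lie when it is against the stop plate, which is anywhere from 0 to 80 mm to +y of the tank's middle. The plate stands 27 to 46 mm above the tank's origin, is 50 mm wide, and is rigid
- basket: Small open steel parts basket, loose, 0.2 to 0.33 kg, 44 mm (x) by 64 (y) by 28 high, walls and floor 2 mm; origin: centre of its underside. It hangs by side tabs on the tank's rails, origin 12 mm above the tank's and 75 to 85 mm to -y of its middle, its y along the tank's within 0.05 rad. It slides along the rails with about 1 to 2 N of friction. Watch parts up to 5 mm high lie on its floor
- basket_bail (a point): centre of the 4 mm bail wire at its peak, 38 mm above the basket's origin, over its middle. The wire spans the mouth along x, from the rims (27 mm up) to this blunt peak; hooked at the peak the basket hangs level
- basket_tabs (a point): middle of the basket at the underside of its four tabs, 14 mm above its origin. The tabs stick out 8 mm on both x sides (60 mm over all), 24 mm to either side of the middle along y; each is 12 mm long and 3 thick
- rod: Loose hook rod, 0.12 kg, hanging upright in the holder. Origin: shaft axis at the underside of the round collar (22 mm wide, 6 thick) that rests on the holder's fork. Above it the handle, below it a straight shaft 5 mm thick, ending in a J hook that points to the rod's +y
- rod_handle (a point): where to grip the black flat-sided handle, 42 mm above the rod's origin; the handle is 14 mm thick (x), 24 wide (y) and reaches from 6 to 66 mm above the origin
- rod_hook (a point): middle of the hook's level arm, 110 mm below the rod's origin and 7 mm to +y of the shaft axis. The arm (5 mm wire) runs 14 mm to +y from the shaft axis and turns up; the rounded end's top is 11.5 mm above the arm's centre line. Clear width inside the hook 9 mm
- holder: Fixed fork holder: base 80 x 100 x 10 mm, a post 34 mm to -y of the seat, and a level fork of two prongs (10 mm wide, 8 thick, top 140 mm up) with an 11 mm slot between, open to its +y; the prongs end 22 mm to +y of the seat. Origin under the seat, on the bench. The rod starts with its +y along the holder's +y within about 0.1 rad
- holder_seat (a point): where the rod's origin rests: on top of the fork, mid slot, 140 mm above the bench
- tray: Fixed low aluminium drain tray, 130 mm (x) by 150 mm (y), 16 mm high, walls 4 mm, origin at the centre of its underside
- tray_in (a point): centre of the tray's inner floor
- loupe_a: one of two green turned eye loupes standing on the bench, 44 mm wide, 44 mm tall; bystander
- loupe_b: the other green eye loupe, same size; bystander
- carousel: black round stand with small upright screwdrivers, 100 mm wide, 105 mm tall; bystander
- driver: brass torque driver lying down, 160 mm long along its x, 20 mm high; bystander
- tweezers: brass tweezers lying down, 145 mm long along its x, 5 mm high; bystander
- dish: flat white round dish, 100 mm wide, 16 mm high; bystander
- parts_box: grey divided box with round parts pots, 130 x 130 x 25 mm; bystander

How it is judged:
By the outcome, as a careful person would: the job done as asked, in the order asked, and still so for the second after the job is handed in, with the robot touching nothing.
It also fails if it takes over 72 s, if anything falls off the work surface, if the arm or the gripper's body presses on something with over 40 N, if the wrist force passes 120 N, or if a joint passes its speed limit or range.

ROBOT

A 7-joint arm with a two-finger parallel gripper is mounted at the origin on the work surface. World frame = base frame: x ahead of the robot, y to its left, z up, the work surface at z = 0. Lengths are in m, angles in rad, forces in N, time in s.
With the tool pointing down it reaches from about 0.4 to 0.85 m from the base axis. Payload 10.4 kg.
Tool frame: the origin (TCP) lies between the finger pads; the fingertips stand r.nose_length ahead of it and the grasp point (between the pads) lies 6 mm ahead of it (r.nose_length is the distance from the TCP to the fingertips, in m); z points along the fingers, x is the direction in which the jaws open and shut, and the axes are right-handed (so a half turn about z gives the same grasp; the last joint's range is limited). The gripper opens to 87 mm and grips with 3 to 60 N. Pads are 19 mm wide; open, the fingers measure 117 mm over their backs; the gripper's body (75 mm by 190 mm) begins 51 mm behind the grasp point.
Start: joints at [1.09, 0.332, -0.065, 1.46, 0.022, 1.35, -0.088], TCP at [0.276, -0.561, 0.248] pointing down, gripper open.
Joint ranges: [-2.6, 2.6], [-0.5, 2.12], [-1.47, 1.34], [0.16, 2.42], [-1.27, 4.41], [0.06, 2.06], [-2.6, 2.6]. Speed limits (rad/s): [2.22, 2.22, 2.79, 2.79, 3.14, 3.14, 3.14].

INTERFACE

Orientations are given as a unit quaternion [x, y, z, w].
In Python, from bench import r gives the robot as it stands. The module is installed in compiled form; this text tells all that it offers.
- The arm moves only by the shell command python3 -m creep 'ROWS' [OPENING] [FORCE]. ROWS is JSON, a list of rows, each an object of numbers: "x", "y", "z": the shift along the world's x, y, z in m; "spin": the turn about the world's z in degrees. In form: [{"x": .., "y": .., "z": .., "spin": ..}, ...]. A call has 1 to 12 rows; each row is the pose to reach, as a shift and turn from the pose commanded when the call began; what a row does not reach only later rows make up. A row lasts 1/8 s, in which the tool goes at most 62.5 mm and 10.7 degrees, less where a joint would pass 70% of its speed; a pose out of reach is approached as far as the arm can. A call with a gripper value outside its range is refused whole. OPENING is the finger opening in m, from 0 to 0.087, set as the call begins (- or left out, the last holds). The fingers move at their own pace and stop on an object; FORCE is the grip in N (left out, the last holds). Time passes only in rows, so rows that repeat a pose let the fingers close. It gives the time, the measured TCP pose, the force and the opening at its end, in the units of the state.
- r.read_state(): the state, without advancing time (a new reading comes with each control period).
- r.camera(name): name is "side" or "top" or "wrist"; returns a dict with "pixels" (480x640x3 uint8, blue, green, red), "z_map" (480x640 float32, m along the optical axis (not along the pixel's ray), 0 where there is no reading), "K" (3x3 intrinsics, pixels), "R" (3x3) and "t" (3): a world point X has camera coordinates R X + t. Camera axes: x right, y down, z forward; pixel columns grow to the right and rows downward; lengths in m; the calibration is good to about 2 mm. A picture is of the moment at which its call begins.
- r.close_job(): hands the job in, once; it reports no verdict.
The state is a dict: "time": time; "joint_positions": joint angles; "joint_vel": joint speeds; "joint_torque": joint torques, N m; "ee_pos": TCP position; "eef_rot": TCP orientation; "ft_force": force on the tool from outside, world axes, zero at the start; "torque": the same for the moment, N m; "width": finger opening in m.
Only numpy, scipy, OpenCV 4.12 (cv2) and the standard library are available. Lean on these libraries where they do the work, as an engineer would, in place of code of your own. Each camera call takes 0.05 s, during which the arm holds its last target. There are 200 camera calls.

## Working session

There is one attempt and no reset: what is moved stays moved. The work goes in short steps, Python scripts to look and compute and a shell command to move; the robot and the scene stay as the last step left them, time stands still between calls to the robot, and variables do not carry over. Pictures are saved under pics/ and viewed, about 8 in all and at most 12, crops included, and the job is handed in when it is done.

```bash
mkdir -p pics; cat > h.py <<'E'
from bench import r
import numpy as np, cv2, pickle
def snap(n,f):
    c=r.camera(n); cv2.imwrite(f'pics/{f}.png',c['pixels']); pickle.dump(c,open(f'pics/{f}.pkl','wb')); return c
def load(f): return pickle.load(open(f'pics/{f}.pkl','rb'))
def pt(c,u,v,z=None):
    """world point of pixel, by depth or on plane height z"""
    ray=np.linalg.solve(c['K'],[u,v,1.]); Rt=c['R'].T; o=-Rt@c['t']; d=Rt@ray
    s=c['z_map'][int(round(v)),int(round(u))] if z is None else (z-o[2])/d[2]
    return o+s*d
def pix(c,X):
    p=c['K']@(c['R']@np.array(X)+c['t']); return p[:2]/p[2]
E
python3 - <<'E'
from h import *
for n in('top','side','wrist'):
    c=snap(n,n+'0'); print(n,c['K'][0,0],-c['R'].T@c['t'],c['R'][2])
a=cv2.imread('pics/top0.png')
s=r.read_state(); print(s['time'],s['ee_pos'],s['eef_rot'],s['ft_force'],s['width'],r.nose_length)
E
```

```text
top 454.1493132739233 [0.37568262 0.02096333 1.28177329] [ 0.15296201 -0.02532973 -0.9879074 ]
side 623.670253593617 [0.23956283 0.96176147 0.82992968] [ 0.24921596 -0.78320379 -0.56963429]
wrist 374.0096556738858 [ 0.34043331 -0.52888287  0.38491394] [-0.23694069 -0.11530067 -0.9646579 ]
0.15 [ 0.27613551 -0.56038812  0.24694137] [ 8.49130739e-01 -5.28182454e-01 -4.62664974e-04 -2.61876491e-04] [0.5278799  0.15223156 0.04513444] 0.0871001474754511 0.025
```

View pics/top0.png

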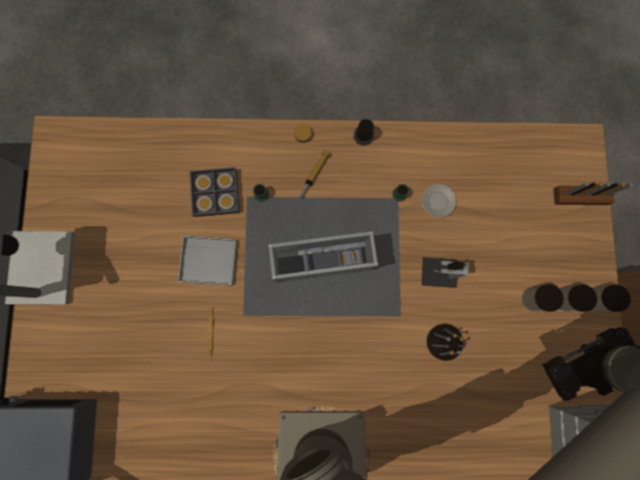

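View pics/side0.png

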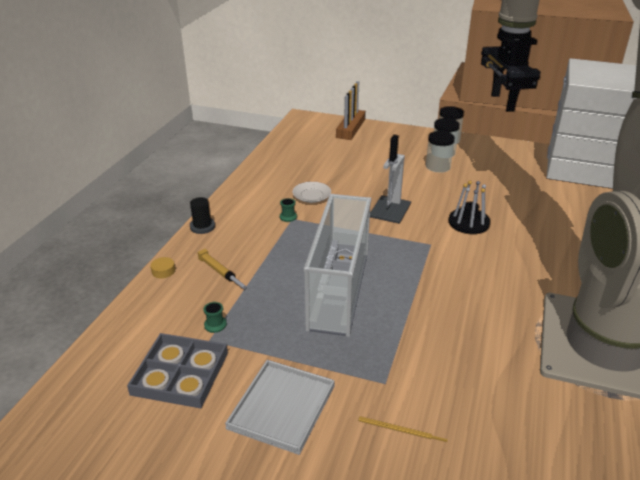

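Top: tank centred about (323,256), with the basket at its right end (~350,257) and the stop to the left (~305,260). The tray is at (208,261) and the holder at (443,270). The side view agrees. I'll enlarge the tank and holder.

```bash
python3 - <<'E'
from h import *
a=cv2.imread('pics/top0.png')
A=cv2.resize(a[225:295,260:390],None,fx=6,fy=6,interpolation=cv2.INTER_CUBIC)[:, :]
B=cv2.resize(a[250:300,415:475],None,fx=6,fy=6,interpolation=cv2.INTER_CUBIC)
s=cv2.imread('pics/side0.png')
C=cv2.resize(s[130:225,365:420],None,fx=4,fy=4,interpolation=cv2.INTER_CUBIC)[:380]
# canvas 780 x 600: A scaled 4.6
A=cv2.resize(a[225:295,260:390],None,fx=4,fy=4,interpolation=cv2.INTER_CUBIC)
can=np.zeros((600,760,3),np.uint8); can[:280,:520]=A; can[290:590,:360]=B; can[0:380,530:750]=C
cv2.imwrite('pics/c1.png',can)
E
```

```text
(no output)
```

View pics/c1.png

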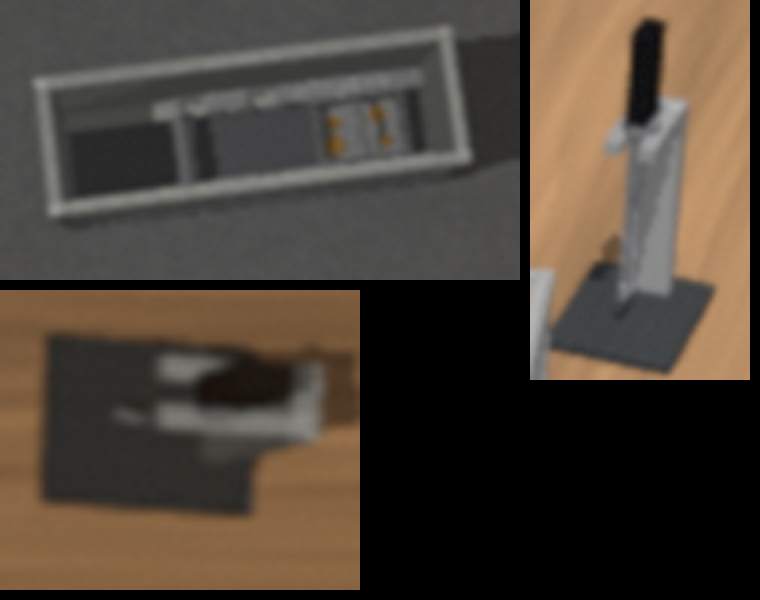

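Crop: tank rim outer corners in the full image are about (268.8,245), (373,232), (377.5,264.5) and (273,278.3). The stop plate is at ~x 306 and the basket spans ~341-363. The fork opens to the left (+y world), with prong ends near (441,267), and the hook tip shows at ~(437,271).

```bash
python3 - <<'E'
from h import *
c=load('top0')
P=np.array([pt(c,*p,.15)[:2] for p in [(268.75,245),(373,232),(377.5,264.5),(273,278.25)]])
print('tank',P.round(4),P.mean(0).round(4),[np.linalg.norm(P[i]-P[i-1]).round(4) for i in range(4)])
e=(P[0]-P[1])+(P[3]-P[2]); print('ang of +y',np.degrees(np.arctan2(e[1],e[0]))-90)
H=[pt(c,*p,.01)[:2].round(4) for p in [(422.8,257.5),(422,285),(456.7,287.5)]]; print('holder',H)
print('prong end mid',pt(c,441.3,266.8,.14))
print('handle depth pt',pt(c,455,265.5), pt(c,455,265.5,.206))
T=np.array([pt(c,*p,.016)[:2] for p in [(186,236.5),(237.5,238.5),(233.5,284.5),(180,281.5)]]); print('tray',T.round(3),T.mean(0),[np.linalg.norm(T[i]-T[i-1]).round(4) for i in range(4)])
print('basket',pt(c,260+365/4,225+130/4,.04), 'stop plate',pt(c,260+183/4,225+145/4,.046))
s=r.read_state(); w=load('wrist0')
from scipy.spatial.transform import Rotation as R
Rt=R.from_quat(s['eef_rot']).as_matrix()
print('cam in tool',Rt.T@((-w['R'].T@w['t'])-s['ee_pos']),(Rt.T@w['R'].T).round(3).tolist())
E
```

```text
tank [[ 0.546   0.1358]
 [ 0.5815 -0.1274]
 [ 0.4986 -0.1377]
 [ 0.4626  0.1233]] [ 0.5222 -0.0015] [np.float64(0.0844), np.float64(0.2656), np.float64(0.0835), np.float64(0.2635)]
ang of +y 7.765015823939095
holder [array([ 0.5346, -0.2866]), array([ 0.4567, -0.2821]), array([ 0.4503, -0.3801])]
prong end mid [ 0.4948955 -0.3017752  0.14     ]
handle depth pt [ 0.491325   -0.31624436  0.20621858] [ 0.49134851 -0.31631289  0.206     ]
tray [[0.589 0.381]
 [0.584 0.237]
 [0.455 0.244]
 [0.462 0.391]] [0.52245571 0.31355624] [np.float64(0.1266), np.float64(0.144), np.float64(0.1293), np.float64(0.1475)]
basket [ 0.52948289 -0.08077719  0.04      ] stop plate [0.51753832 0.04441311 0.046     ]
cam in tool [ 1.60714376e-05 -7.15953331e-02 -1.37975815e-01] [[1.0, -0.001, -0.0], [0.001, 0.965, 0.263], [0.0, -0.263, 0.965]]
```

Sizes check out: tank 84×265 at (0.522,−0.0015), yaw +7.8°. The tray is at (0.522,0.314), yaw about −2.5°; the seat is about (0.4935,−0.324), yaw about −3.7°. Next I approach the holder for a close look.

```bash
python3 -m creep '[{"x":0.02,"y":0.02,"z":0.04,"spin":8},{"x":0.06,"y":0.06,"z":0.05,"spin":18},{"x":0.1,"y":0.11,"z":0.06,"spin":28},{"x":0.14,"y":0.16,"z":0.06,"spin":38},{"x":0.18,"y":0.21,"z":0.06,"spin":48},{"x":0.21,"y":0.245,"z":0.06,"spin":57},{"x":0.217,"y":0.25,"z":0.06,"spin":60},{"x":0.217,"y":0.25,"z":0.06,"spin":60},{"x":0.217,"y":0.25,"z":0.06,"spin":60}]' 0.06
python3 - <<'E'
from h import *
c=snap('wrist','w1'); s=r.read_state(); print(s['ee_pos'],s['ft_force'],s['joint_positions'])
print(pix(c,[.4935,-.3237,.206]),pix(c,[.4935,-.3237,.14]))
E
```

```text
time: 1.27
ee_pos: [0.4921, -0.3124, 0.3074]
eef_rot: [0.999, -0.035, -0.0, 0.0]
ft_force: [0.2, -0.0, -0.5]
width: 0.0602
[ 0.49217121 -0.31229427  0.30746873] [-0.8045944  -1.10302212  0.60762708] [ 0.79695131  0.2385039  -0.37376429  1.4667218   0.08751111  1.45294975
  0.35277336]
[323.71340857 268.17017137] [323.05624917 242.58109676]
```

View pics/w1.png

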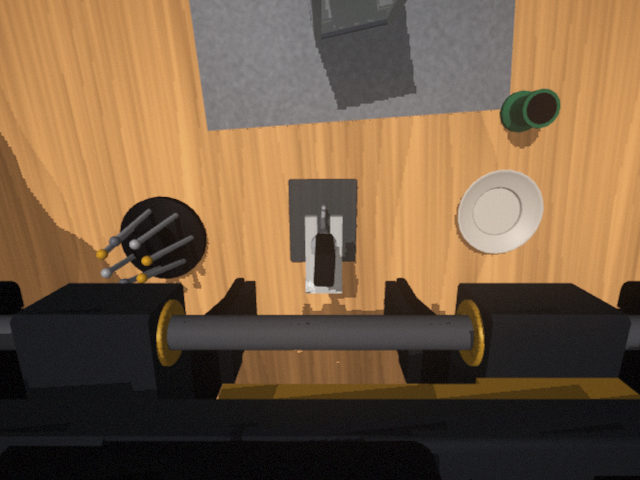

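Close view: the handle is at (324,235–287), the fork runs down to (323,293) and the hook tip is near (323,208). An enlarged crop comes next.

```bash
python3 - <<'E'
from h import *
a=cv2.imread('pics/w1.png')
a=cv2.convertScaleAbs(cv2.resize(a[195:300,280:365],None,fx=5.5,fy=5.5,interpolation=cv2.INTER_CUBIC),alpha=1.6,beta=20)
cv2.imwrite('pics/c2.png',a)
E
```

```text
(no output)
```

View pics/c2.png

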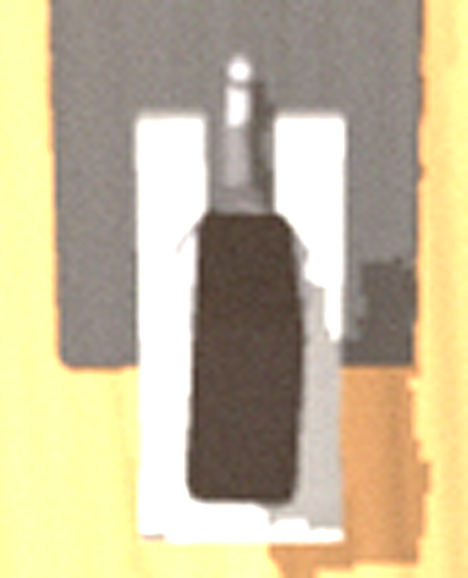

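```bash
python3 - <<'E'
from h import *
c=load('w1'); f=lambda u,v,z: pt(c,280+u/5.5,195+v/5.5,z).round(4)
print('handle',f(187,497,.206),f(296,500,.206),f(190,320,.206),f(303,320,.206),f(244,409,.206))
print('prong ends',f(137,115,.14),f(206,115,.14),f(273,115,.14),f(347,115,.14))
print('prong back',f(139,540,.14),f(343,542,.14))
print('hook tip',f(238,68,.0415), 'base',f(62,365,.01),f(52,0,.01))
print(pt(c,280+244/5.5,195+409/5.5))
E
```

```text
handle [ 0.486  -0.3356  0.206 ] [ 0.4995 -0.337   0.206 ] [ 0.4881 -0.3127  0.206 ] [ 0.5018 -0.3137  0.206 ] [ 0.4939 -0.3246  0.206 ]
prong ends [ 0.48   -0.2998  0.14  ] [ 0.4904 -0.3005  0.14  ] [ 0.5005 -0.3012  0.14  ] [ 0.5117 -0.302   0.14  ]
prong back [ 0.4748 -0.3686  0.14  ] [ 0.5072 -0.3712  0.14  ]
hook tip [ 0.4953 -0.3107  0.0415] base [ 0.4515 -0.38    0.01  ] [ 0.4568 -0.2989  0.01  ]
[ 0.49389084 -0.32432171  0.20674248]
```

Handle centre (0.494,−0.3245), rod yaw about −5.5°, 13.6×23 mm as expected. Seat at (0.494,−0.323). Now descend and grip.

```bash
python3 -m creep '[{"x":0.0015,"y":-0.012,"z":-0.03,"spin":-1.4},{"x":0.0015,"y":-0.012,"z":-0.07,"spin":-1.4},{"x":0.0015,"y":-0.012,"z":-0.1,"spin":-1.4},{"x":0.0015,"y":-0.012,"z":-0.115,"spin":-1.4},{"x":0.0015,"y":-0.012,"z":-0.1195,"spin":-1.4},{"x":0.0015,"y":-0.012,"z":-0.1195,"spin":-1.4},{"x":0.0015,"y":-0.012,"z":-0.1195,"spin":-1.4}]'
python3 -m creep '[{"x":0},{"x":0},{"x":0},{"x":0},{"x":0},{"x":0}]' 0.0 40
```

```text
time: 2.2
ee_pos: [0.4953, -0.323, 0.1893]
eef_rot: [0.999, -0.045, 0.001, 0.0]
ft_force: [0.4, -0.1, 0.3]
width: 0.0602invalid input at $[0]: expected keys x, y, z, spin
```

```bash
python3 -m creep '[{"x":-0.0014,"y":-0.001,"z":0,"spin":0},{"x":-0.0014,"y":-0.001,"z":0,"spin":0},{"x":-0.0014,"y":-0.001,"z":0,"spin":0},{"x":-0.0014,"y":-0.001,"z":0,"spin":0},{"x":-0.0014,"y":-0.001,"z":0,"spin":0},{"x":-0.0014,"y":-0.001,"z":0,"spin":0}]' 0.0 40
```

```text
time: 2.95
ee_pos: [0.4934, -0.3236, 0.188]
eef_rot: [0.999, -0.045, 0.0, -0.0]
ft_force: [0.8, -0.3, -0.3]
width: 0.014
```

Gripped at 14 mm. I unhook it (lift, out of the slot, up), then pause beside the tank to look at the basket from above.

```bash
python3 -m creep '[{"x":0,"y":0,"z":0.004,"spin":0},{"x":0,"y":0,"z":0.01,"spin":0},{"x":0,"y":0,"z":0.01,"spin":0},{"x":0.001,"y":0.015,"z":0.01,"spin":0},{"x":0.0025,"y":0.035,"z":0.01,"spin":0},{"x":0.0035,"y":0.05,"z":0.015,"spin":0},{"x":0.0035,"y":0.055,"z":0.04,"spin":0},{"x":0.005,"y":0.06,"z":0.085,"spin":0},{"x":0.014,"y":0.085,"z":0.13,"spin":5},{"x":0.025,"y":0.12,"z":0.16,"spin":10},{"x":0.035,"y":0.15,"z":0.165,"spin":13},{"x":0.035,"y":0.155,"z":0.165,"spin":13}]'
python3 -m creep '[{"x":0,"y":0,"z":0,"spin":0},{"x":0,"y":0,"z":0,"spin":0}]'
python3 - <<'E'
from h import *
c=snap('wrist','w2'); s=r.read_state(); print(s['ee_pos'],s['eef_rot'],s['ft_force'],s['width'])
a=c['pixels']; print(pix(c,[.53,-.081,.05]))
cv2.imwrite('pics/c3.png',cv2.convertScaleAbs(a[0:300,120:520],alpha=1.4,beta=15).repeat(2,0).repeat(2,1))
E
```

```text
time: 4.45
ee_pos: [0.5291, -0.165, 0.3527]
eef_rot: [0.997, 0.071, 0.0, -0.0]
ft_force: [0.8, -0.2, -2.0]
width: 0.0139
time: 4.7
ee_pos: [0.5278, -0.1697, 0.3521]
eef_rot: [0.998, 0.067, -0.001, -0.0]
ft_force: [0.1, -0.4, -0.9]
width: 0.0136
[ 0.52790025 -0.16968716  0.35229996] [ 9.97733948e-01  6.72802645e-02 -5.66021753e-04 -1.17885094e-04] [-0.95764708 -0.31844379 -1.32390863] 0.013481972425611777
[333.23207784 126.58345176]
```

View pics/c3.png

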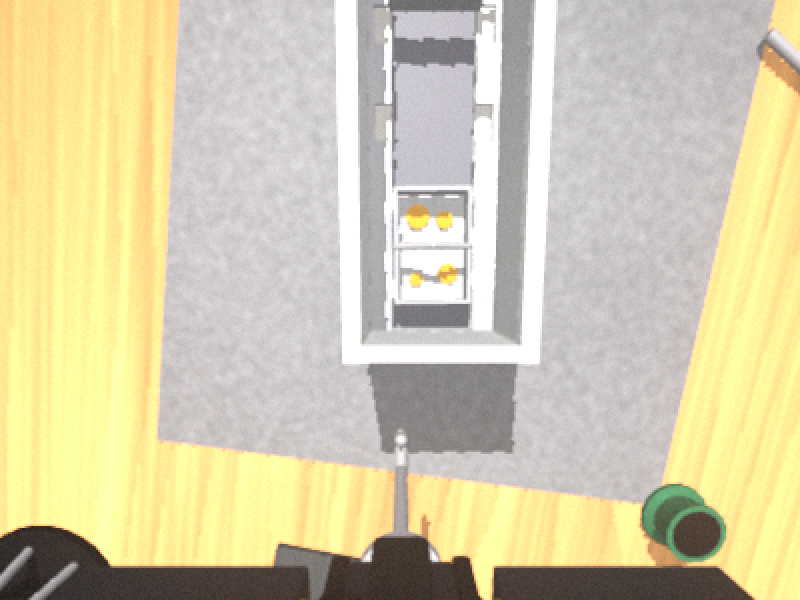

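View: the bail bar is at crop (396–471,246), and the basket rims at y 187 and 301. Notches show at y ~22 and ~122, the stop plate at y ~7, and the hook tip at (400,438).

```bash
python3 - <<'E'
from h import *
c=load('w2'); f=lambda u,v,z: pt(c,120+(u+.5)/2,(v+.5)/2,z)
t=np.array([.522,-.0015]); a=np.radians(7.8); X=np.array([np.cos(a),np.sin(a)]); Y=np.array([-X[1],X[0]])
def sh(n,P): d=P[:2]-t; print(n,P.round(4),'tank xy',(d@X).round(4),(d@Y).round(4))
for n,u,v,z in [('bailL',396,246,.045),('bailR',471,246,.045),('bail',433.5,246,.05),('rimNW',396,302,.039),('rimNE',471,302,.039),('rimFW',394,187,.039),('rimFE',472,187,.039),('cornW',342,363,.15),('cornE',540,363,.15),('notch1a',382,105,.037),('notch1b',382,139,.037),('n2R',488,8,.037),('stop top',433,7,.046),('hooktip',401,436,.2055)]: sh(n,f(u,v,z))
print('depth at bail',pt(c,120+433.5/2,123))
print(c['t'])
E
```

```text
bailL [ 0.5128 -0.0795  0.045 ] tank xy -0.0197 -0.076
bailR [ 0.5549 -0.0738  0.045 ] tank xy 0.0228 -0.0761
bail [ 0.5337 -0.0769  0.05  ] tank xy 0.0013 -0.0763
rimNW [ 0.5168 -0.1102  0.039 ] tank xy -0.0199 -0.107
rimNE [ 0.5604 -0.1044  0.039 ] tank xy 0.0241 -0.1071
rimFW [ 0.5074 -0.048   0.039 ] tank xy -0.0208 -0.044
rimFE [ 0.551  -0.0421  0.039 ] tank xy 0.0232 -0.0441
cornW [ 0.4966 -0.1372  0.15  ] tank xy -0.0436 -0.1309
cornE [ 0.5851 -0.1252  0.15  ] tank xy 0.0457 -0.1311
notch1a [ 0.4952 -0.0067  0.037 ] tank xy -0.0272 -0.0015
notch1b [ 0.4974 -0.0238  0.037 ] tank xy -0.0274 -0.0188
n2R [0.5454 0.0477 0.037 ] tank xy 0.0298 0.0455
stop top [0.5162 0.0414 0.046 ] tank xy 0.0001 0.0433
hooktip [ 0.526  -0.1557  0.2055] tank xy -0.017 -0.1533
depth at bail [ 0.53328825 -0.07678123  0.05216244]
[-0.49943521 -0.29022473  0.43012515]
```

Consistent: basket 63×44, bail at (0.5335,−0.077), and the shaft axis coincides with the TCP. Expected travel to the stop is about 89 mm. Next: over the −y half of the basket, check, then descend.

```bash
python3 -m creep '[{"x":0.004,"y":0.03,"z":0,"spin":0},{"x":0.008,"y":0.06,"z":0,"spin":0},{"x":0.0086,"y":0.0712,"z":0,"spin":0},{"x":0.0086,"y":0.0712,"z":-0.02,"spin":0},{"x":0.0086,"y":0.0712,"z":-0.05,"spin":0},{"x":0.0086,"y":0.0712,"z":-0.08,"spin":0},{"x":0.0086,"y":0.0712,"z":-0.09,"spin":0},{"x":0.0086,"y":0.0712,"z":-0.09,"spin":0},{"x":0.0086,"y":0.0712,"z":-0.09,"spin":0}]'
python3 - <<'E'
from h import *
c=snap('side','s1'); w=snap('wrist','w3'); s=r.read_state(); print(s['ee_pos'],s['ft_force'])
A=cv2.resize(c['pixels'][180:340,280:400],None,fx=3.3,fy=3.3,interpolation=cv2.INTER_CUBIC)
B=cv2.resize(w['pixels'][100:330,250:400],None,fx=2.3,fy=2.3,interpolation=cv2.INTER_CUBIC)
can=np.zeros((530,750,3),np.uint8); can[:528,:396]=A; can[:529,400:745]=B; cv2.imwrite('pics/c4.png',cv2.convertScaleAbs(can,alpha=1.5,beta=10))
E
```

```text
time: 5.88
ee_pos: [0.5375, -0.0977, 0.2644]
eef_rot: [0.998, 0.068, 0.001, 0.0]
ft_force: [-0.2, 0.2, -1.3]
width: 0.0136
[ 0.53744865 -0.09755229  0.26419206] [ 0.32751458  0.15764293 -0.88518687]
```

View pics/c4.png

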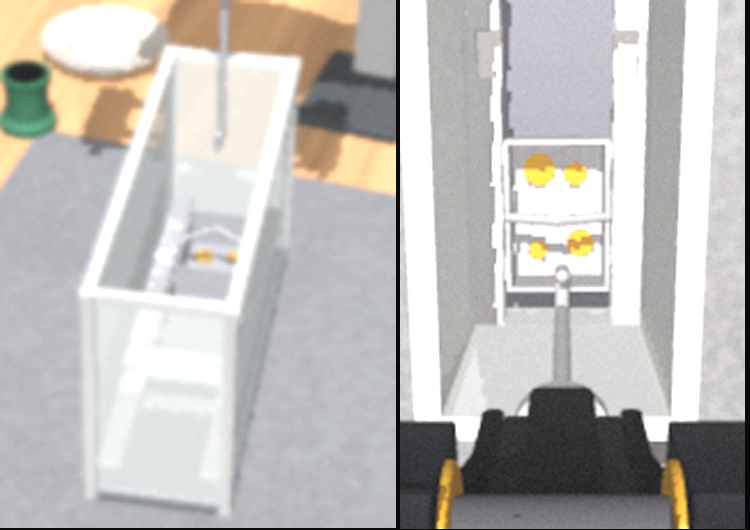

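The hook tip shows at canvas (562,272) and the bail peak at (557,220), centred in the tank. I'll work out the residual.

```bash
python3 - <<'E'
from h import *
c=load('w3'); f=lambda u,v,z: pt(c,250+(u-400)/2.3,100+v/2.3,z)
a=np.radians(7.75); X=np.array([np.cos(a),np.sin(a)]); Y=np.array([-X[1],X[0]])
tip=f(562,270,.1177); b=f(557,219.5,.05); n=f(560,289,.039); fr=f(557,142,.039)
for P in (b,n,fr): print(P.round(4),((P-tip)[:2]@X).round(4),((P-tip)[:2]@Y).round(4))
print(tip)
E
```

```text
[ 0.5329 -0.0759  0.05  ] -0.0019 0.0075
[ 0.5384 -0.1071  0.039 ] -0.0007 -0.0242
[ 0.5288 -0.0457  0.039 ] -0.0019 0.038
[ 0.53580658 -0.0830903   0.1177    ]
```

Shaft 21.5 mm behind the bail, 5–6 mm clearances. Descend.

```bash
python3 -m creep '[{"x":-0.0019,"y":-0.0003,"z":-0.01,"spin":0},{"x":-0.0019,"y":-0.0003,"z":-0.03,"spin":0},{"x":-0.0019,"y":-0.0003,"z":-0.05,"spin":0},{"x":-0.0019,"y":-0.0003,"z":-0.062,"spin":0},{"x":-0.0019,"y":-0.0003,"z":-0.070,"spin":0},{"x":-0.0019,"y":-0.0003,"z":-0.073,"spin":0},{"x":-0.0019,"y":-0.0003,"z":-0.073,"spin":0},{"x":-0.0019,"y":-0.0003,"z":-0.073,"spin":0}]'
```

```text
time: 6.98
ee_pos: [0.5353, -0.0977, 0.1906]
eef_rot: [0.998, 0.068, 0.0, 0.0]
ft_force: [-0.5, -0.4, -1.4]
width: 0.0138
```

```bash
python3 -m creep '[{"x":-0.0005,"y":0.004,"z":0,"spin":0},{"x":-0.001,"y":0.008,"z":0,"spin":0},{"x":-0.0016,"y":0.012,"z":0,"spin":0},{"x":-0.0019,"y":0.0143,"z":0,"spin":0},{"x":-0.0019,"y":0.0143,"z":0.0,"spin":0},{"x":-0.0019,"y":0.0143,"z":0.003,"spin":0},{"x":-0.0019,"y":0.0143,"z":0.007,"spin":0},{"x":-0.0019,"y":0.0143,"z":0.010,"spin":0},{"x":-0.0019,"y":0.0143,"z":0.010,"spin":0},{"x":-0.0019,"y":0.0143,"z":0.010,"spin":0}]'
python3 - <<'E'
from h import *
c=snap('side','s2'); w=snap('wrist','w4'); s=r.read_state(); print(s['ee_pos'],s['ft_force'])
A=cv2.resize(c['pixels'][190:290,310:380],None,fx=5.5,fy=5.5,interpolation=cv2.INTER_CUBIC)
B=cv2.resize(w['pixels'][100:330,250:400],None,fx=2.3,fy=2.3,interpolation=cv2.INTER_CUBIC)
can=np.zeros((550,750,3),np.uint8); can[:550,:385]=A; can[:529,400:745]=B; cv2.imwrite('pics/c5.png',cv2.convertScaleAbs(can,alpha=1.5,beta=10))
E
```

```text
time: 8.22
ee_pos: [0.5331, -0.0835, 0.2]
eef_rot: [0.998, 0.068, -0.0, -0.0]
ft_force: [1.3, -0.8, -1.5]
width: 0.0138
[ 0.53306693 -0.08346195  0.19993724] [ 0.52923572  0.69596198 -1.1837558 ]
```

View pics/c5.png

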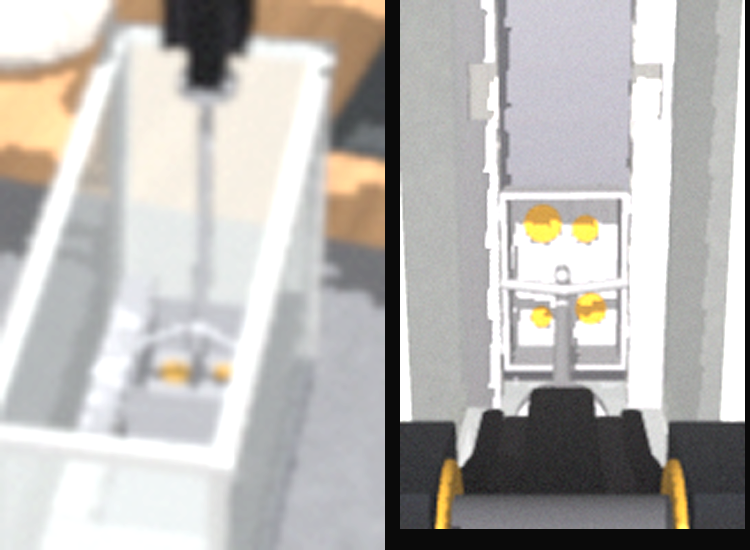

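The hook's tip (562,272) is past the bail (562,287), so the bail is captured. Slide gently along tank +y.

```bash
python3 -m creep '[{"x":-0.0003,"y":0.002,"z":0,"spin":0},{"x":-0.0005,"y":0.004,"z":0,"spin":0},{"x":-0.0009,"y":0.007,"z":0,"spin":0},{"x":-0.0014,"y":0.0105,"z":0,"spin":0},{"x":-0.0019,"y":0.014,"z":0,"spin":0},{"x":-0.0024,"y":0.0175,"z":0,"spin":0},{"x":-0.0029,"y":0.021,"z":0,"spin":0},{"x":-0.0034,"y":0.025,"z":0,"spin":0},{"x":-0.0039,"y":0.029,"z":0,"spin":0},{"x":-0.0045,"y":0.033,"z":0,"spin":0}]'
```

```text
time: 9.57
ee_pos: [0.5286, -0.0502, 0.2001]
eef_rot: [0.998, 0.068, 0.0, -0.0]
ft_force: [0.5, -1.6, -1.6]
width: 0.0141
```

```bash
python3 -m creep '[{"x":-0.0005,"y":0.004,"z":0,"spin":0},{"x":-0.0011,"y":0.008,"z":0,"spin":0},{"x":-0.0016,"y":0.012,"z":0,"spin":0},{"x":-0.0022,"y":0.016,"z":0,"spin":0},{"x":-0.0027,"y":0.020,"z":0,"spin":0},{"x":-0.0033,"y":0.024,"z":0,"spin":0},{"x":-0.0038,"y":0.028,"z":0,"spin":0},{"x":-0.0043,"y":0.032,"z":0,"spin":0},{"x":-0.0048,"y":0.0355,"z":0,"spin":0},{"x":-0.0053,"y":0.039,"z":0,"spin":0}]'
python3 - <<'E'
from h import *
w=snap('wrist','w5'); s=r.read_state(); print(s['ee_pos'],s['ft_force'])
for i in range(4): r.camera('top'); print(r.read_state()['ft_force'].round(2))
B=cv2.resize(w['pixels'][60:330,240:400],None,fx=2.2,fy=2.2,interpolation=cv2.INTER_CUBIC); cv2.imwrite('pics/c6.png',cv2.convertScaleAbs(B,alpha=1.4,beta=10))
E
```

```text
time: 10.82
ee_pos: [0.5233, -0.0112, 0.2001]
eef_rot: [0.998, 0.068, 0.0, 0.0]
ft_force: [0.6, -0.8, -1.4]
width: 0.0136
[ 0.52325294 -0.01065701  0.20009742] [-0.38614841  0.11097538 -2.5020387 ]
[-0.05 -0.48 -0.7 ]
[ 0.42 -0.73 -1.74]
[-0.32 -0.38 -1.25]
[ 0.99  0.82 -1.66]
```

View pics/c6.png

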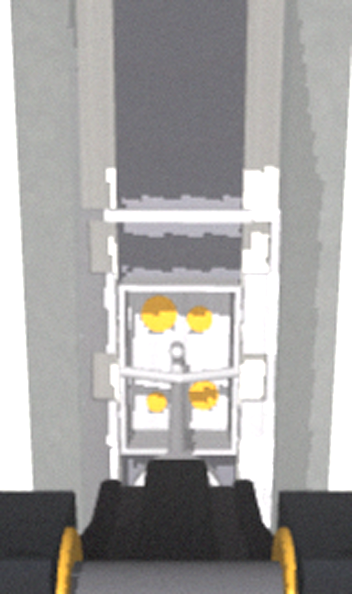

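Basket front rim at crop y 287, stop plate near edge at ~222, notch centres at ~247 and 376.

```bash
python3 - <<'E'
from h import *
c=load('w5'); f=lambda u,v,z: pt(c,240+u/2.2,60+v/2.2,z)
a=np.radians(7.75); Y=np.array([-np.sin(a),np.cos(a)]); t=np.array([.522,-.0015])
for n,u,v,z in [('far rim',182,286,.039),('near rim',182,453,.039),('bail',180,376,.05),('stop near',182,223,.046),('stop far',182,209,.046),('n1a',102,355,.037),('n1b',102,398,.037),('n2a',100,222,.037),('n2b',100,272,.037),('tip',178,350,.2-.048-.11+.0115)]:
    P=f(u,v,z); print(n,P.round(4),((P[:2]-t)@Y).round(4))
E
```

```text
far rim [0.5205 0.0228 0.039 ] 0.0243
near rim [ 0.5293 -0.0405  0.039 ] -0.0396
bail [ 0.524  -0.0079  0.05  ] -0.0067
stop near [0.5174 0.0453 0.046 ] 0.047
stop far [0.5167 0.05   0.046 ] 0.0517
n1a [ 0.4945 -0.007   0.037 ] -0.0017
n1b [ 0.4964 -0.0235  0.037 ] -0.0183
n2a [0.4884 0.0412 0.037 ] 0.0469
n2b [0.4903 0.0235 0.037 ] 0.0291
tip [0.5219 0.0021 0.0535] 0.0036
```

About 21–22 mm to go. Go 17 mm, then creep by half millimetres while feeling.

```bash
python3 -m creep '[{"x":-0.0004,"y":0.003,"z":0,"spin":0},{"x":-0.0008,"y":0.006,"z":0,"spin":0},{"x":-0.0012,"y":0.009,"z":0,"spin":0},{"x":-0.0016,"y":0.012,"z":0,"spin":0},{"x":-0.002,"y":0.0145,"z":0,"spin":0},{"x":-0.0023,"y":0.0168,"z":0,"spin":0}]'
python3 -m creep '[{"x":-0.00007,"y":0.0005,"z":0,"spin":0},{"x":-0.00014,"y":0.001,"z":0,"spin":0}]'
python3 -m creep '[{"x":-0.00007,"y":0.0005,"z":0,"spin":0},{"x":-0.00014,"y":0.001,"z":0,"spin":0}]'
python3 -c "
from bench import r
F=[]
for i in range(4): r.camera('top'); F.append(r.read_state()['ft_force'])
import numpy as np; print(np.round(F,2).tolist(), r.read_state()['ee_pos'])"
```

```text
time: 11.82
ee_pos: [0.521, 0.0055, 0.2001]
eef_rot: [0.998, 0.068, 0.0, 0.0]
ft_force: [0.2, -1.1, -1.2]
width: 0.0136
time: 12.08
ee_pos: [0.5209, 0.0063, 0.2001]
eef_rot: [0.998, 0.068, 0.0, 0.0]
ft_force: [0.4, -1.6, -0.6]
width: 0.0134
time: 12.32
ee_pos: [0.5208, 0.0073, 0.2001]
eef_rot: [0.998, 0.068, 0.0, -0.0]
ft_force: [0.9, -2.8, -1.3]
width: 0.0139
[[0.79, -0.05, -1.14], [1.01, -1.77, -1.09], [-0.39, -1.05, -1.19], [0.01, -0.54, -1.78]] [0.5207809  0.00736232 0.20008606]
```

```bash
python3 -m creep '[{"x":-0.00007,"y":0.0005,"z":0,"spin":0},{"x":-0.00014,"y":0.001,"z":0,"spin":0}]'
python3 -c "
from bench import r
import numpy as np
print(np.mean([(r.camera('top'),r.read_state()['ft_force'])[1] for i in range(4)],0).round(2), r.read_state()['ee_pos'])"
```

```text
time: 12.78
ee_pos: [0.5206, 0.0084, 0.2001]
eef_rot: [0.998, 0.068, 0.0, -0.0]
ft_force: [-0.6, -1.1, -0.4]
width: 0.0136
[-0.02 -0.73 -1.22] [0.52062995 0.00841619 0.20006043]
```

```bash
python3 -m creep '[{"x":-0.00007,"y":0.0005,"z":0,"spin":0},{"x":-0.00014,"y":0.001,"z":0,"spin":0}]'
python3 -c "
from bench import r
import numpy as np
print(np.mean([(r.camera('top'),r.read_state()['ft_force'])[1] for i in range(4)],0).round(2), r.read_state()['ee_pos'])"
```

```text
time: 13.22
ee_pos: [0.5205, 0.0094, 0.2001]
eef_rot: [0.998, 0.068, 0.0, -0.0]
ft_force: [-0.1, -1.1, -1.7]
width: 0.0139
[ 0.25 -0.54 -1.12] [0.52048243 0.00942337 0.2000812 ]
```

```bash
python3 -m creep '[{"x":-0.00007,"y":0.0005,"z":0,"spin":0},{"x":-0.00007,"y":0.0005,"z":0,"spin":0}]'
python3 -c "
from bench import r
import numpy as np
print(np.mean([(r.camera('top'),r.read_state()['ft_force'])[1] for i in range(4)],0).round(2), r.read_state()['ee_pos'])"
```

```text
time: 13.68
ee_pos: [0.5204, 0.0099, 0.2001]
eef_rot: [0.998, 0.068, 0.0, -0.0]
ft_force: [1.3, -1.2, -1.0]
width: 0.0139
[ 0.19 -1.4  -0.68] [0.52044329 0.00984843 0.2000897 ]
```

```bash
python3 -m creep '[{"x":-0.00007,"y":0.0005,"z":0,"spin":0},{"x":-0.00007,"y":0.0005,"z":0,"spin":0}]'
python3 -c "
from bench import r
import numpy as np
print(np.mean([(r.camera('top'),r.read_state()['ft_force'])[1] for i in range(4)],0).round(2), r.read_state()['ee_pos'])"
```

```text
time: 14.12
ee_pos: [0.5203, 0.0104, 0.2001]
eef_rot: [0.998, 0.068, 0.0, -0.0]
ft_force: [0.6, -1.4, -1.1]
width: 0.0136
[ 0.55 -1.34 -1.02] [0.5203345  0.01037297 0.20006943]
```

```bash
python3 -m creep '[{"x":-0.00007,"y":0.0005,"z":0,"spin":0},{"x":-0.00007,"y":0.0005,"z":0,"spin":0}]'
python3 -c "
from bench import r
import numpy as np
print(np.mean([(r.camera('top'),r.read_state()['ft_force'])[1] for i in range(4)],0).round(2), r.read_state()['ee_pos'])"
```

```text
time: 14.58
ee_pos: [0.5203, 0.0109, 0.2001]
eef_rot: [0.998, 0.068, 0.0, -0.0]
ft_force: [0.4, -0.1, -0.2]
width: 0.0138
[-0.59 -0.91 -1.36] [0.52028674 0.01087902 0.20007341]
```

```bash
python3 -m creep '[{"x":-0.00007,"y":0.0005,"z":0,"spin":0},{"x":-0.00007,"y":0.0005,"z":0,"spin":0}]'
python3 -c "
from bench import r
import numpy as np
print(np.mean([(r.camera('top'),r.read_state()['ft_force'])[1] for i in range(4)],0).round(2), r.read_state()['ee_pos'])"
```

```text
time: 15.02
ee_pos: [0.5202, 0.0112, 0.2001]
eef_rot: [0.998, 0.068, 0.0, 0.0]
ft_force: [-0.2, -2.0, -1.3]
width: 0.0135
[ 0.14 -1.53 -0.78] [0.5202218  0.01125605 0.20007207]
```

```bash
python3 -m creep '[{"x":-0.00007,"y":0.0005,"z":0,"spin":0},{"x":-0.00007,"y":0.0005,"z":0,"spin":0}]'
python3 -c "
from bench import r
import numpy as np
print(np.mean([(r.camera('top'),r.read_state()['ft_force'])[1] for i in range(4)],0).round(2), r.read_state()['ee_pos'])"
```

```text
time: 15.48
ee_pos: [0.5203, 0.0117, 0.2001]
eef_rot: [0.998, 0.068, 0.0, 0.0]
ft_force: [1.1, -2.5, -0.9]
width: 0.0136
[ 1.39 -2.75 -1.32] [0.52026712 0.01168935 0.20012778]
```

```bash
python3 -m creep '[{"x":-0.00007,"y":0.0005,"z":0,"spin":0},{"x":-0.00007,"y":0.0005,"z":0,"spin":0}]'
python3 -c "
from bench import r
import numpy as np
print(np.mean([(r.camera('top'),r.read_state()['ft_force'])[1] for i in range(4)],0).round(2), r.read_state()['ee_pos'])"
```

```text
time: 15.92
ee_pos: [0.5202, 0.012, 0.2002]
eef_rot: [0.998, 0.068, 0.0, 0.0]
ft_force: [2.2, -3.4, -1.2]
width: 0.0136
[ 1.65 -4.55 -0.96] [0.52021156 0.01209457 0.20015215]
```

The stop is felt: 1.5→2.75→4.55 N. Ease off 1 mm, then lift gently, checking that the vertical force stays at the basket's weight through the lips.

```bash
python3 -m creep '[{"x":0.00015,"y":-0.001,"z":0,"spin":0},{"x":0.00015,"y":-0.001,"z":0.0015,"spin":0},{"x":0.00015,"y":-0.001,"z":0.003,"spin":0},{"x":0.00015,"y":-0.001,"z":0.0045,"spin":0},{"x":0.00015,"y":-0.001,"z":0.0055,"spin":0},{"x":0.00015,"y":-0.001,"z":0.0055,"spin":0}]'
python3 -c "
from bench import r
import numpy as np
print(np.mean([(r.camera('top'),r.read_state()['ft_force'])[1] for i in range(4)],0).round(2), r.read_state()['ee_pos'])"
```

```text
time: 16.88
ee_pos: [0.5201, 0.0118, 0.2055]
eef_rot: [0.998, 0.068, -0.0, -0.0]
ft_force: [0.4, 0.5, -3.6]
width: 0.0139
[-0.37 -0.03 -3.13] [0.52014559 0.01148143 0.20547226]
```

```bash
python3 -m creep '[{"x":0,"y":0,"z":0.001,"spin":0},{"x":0,"y":0,"z":0.002,"spin":0},{"x":0,"y":0,"z":0.002,"spin":0}]'
python3 -c "
from bench import r
import numpy as np
print(np.mean([(r.camera('top'),r.read_state()['ft_force'])[1] for i in range(4)],0).round(2), r.read_state()['ee_pos'])"
```

```text
time: 17.45
ee_pos: [0.5203, 0.0114, 0.2077]
eef_rot: [0.998, 0.068, 0.0, -0.0]
ft_force: [0.1, 0.2, -3.0]
width: 0.0141
[ 0.12 -0.16 -3.4 ] [0.5202466  0.01132734 0.20755251]
```

```bash
python3 -m creep '[{"x":0,"y":0,"z":0.001,"spin":0},{"x":0,"y":0,"z":0.002,"spin":0},{"x":0,"y":0,"z":0.002,"spin":0}]'
python3 -c "
from bench import r
import numpy as np
print(np.mean([(r.camera('top'),r.read_state()['ft_force'])[1] for i in range(4)],0).round(2), r.read_state()['ee_pos'])"
```

```text
time: 18.02
ee_pos: [0.5203, 0.0114, 0.2097]
eef_rot: [0.998, 0.068, 0.0, -0.0]
ft_force: [0.1, 0.1, -2.5]
width: 0.0138
[ 0.32  0.15 -3.23] [0.52022558 0.01132822 0.20955129]
```

```bash
python3 -m creep '[{"x":0,"y":0,"z":0.001,"spin":0},{"x":0,"y":0,"z":0.002,"spin":0},{"x":0,"y":0,"z":0.002,"spin":0}]'
python3 -c "
from bench import r
import numpy as np
print(np.mean([(r.camera('top'),r.read_state()['ft_force'])[1] for i in range(4)],0).round(2), r.read_state()['ee_pos'])"
```

```text
time: 18.6
ee_pos: [0.5203, 0.0113, 0.2117]
eef_rot: [0.998, 0.068, 0.0, 0.0]
ft_force: [-0.8, -0.0, -3.5]
width: 0.0137
[-0.13  0.06 -2.8 ] [0.52024315 0.01135843 0.21155749]
```

Only the weight (~2.2 N) and past the lips. Lift straight out.

```bash
python3 -m creep '[{"x":0,"y":0,"z":0.003,"spin":0},{"x":0,"y":0,"z":0.008,"spin":0},{"x":0,"y":0,"z":0.016,"spin":0},{"x":0,"y":0,"z":0.028,"spin":0},{"x":0,"y":0,"z":0.044,"spin":0},{"x":0,"y":0,"z":0.06,"spin":0},{"x":0,"y":0,"z":0.076,"spin":0},{"x":0,"y":0,"z":0.092,"spin":0},{"x":0,"y":0,"z":0.108,"spin":0},{"x":0,"y":0,"z":0.124,"spin":0},{"x":0,"y":0,"z":0.14,"spin":0},{"x":0,"y":0,"z":0.15,"spin":0}]'
python3 -m creep '[{"x":0,"y":0,"z":0.01,"spin":0},{"x":0,"y":0,"z":0.018,"spin":0},{"x":0,"y":0,"z":0.02,"spin":0}]'
python3 - <<'E'
from h import *
w=snap('wrist','w6'); c=snap('side','s6'); s=r.read_state(); print(s['ee_pos'],s['ft_force'])
A=c['pixels'][100:480,170:450]; A=cv2.resize(A,None,fx=1.5,fy=1.5); B=cv2.resize(w['pixels'][0:380,240:400],None,fx=1.5,fy=1.5)
cv2.imwrite('pics/c7.png',cv2.convertScaleAbs(np.hstack([A,B]),alpha=1.4,beta=10))
E
```

```text
time: 20.3
ee_pos: [0.5204, 0.0114, 0.3627]
eef_rot: [0.998, 0.068, 0.0, -0.0]
ft_force: [0.1, 0.1, -2.2]
width: 0.0141
time: 20.68
ee_pos: [0.5203, 0.0114, 0.382]
eef_rot: [0.998, 0.068, 0.0, -0.0]
ft_force: [0.2, 0.1, -4.3]
width: 0.0136
[0.52023372 0.01134737 0.38151386] [ 0.89014783  0.40999457 -3.98583807]
```

View pics/c7.png

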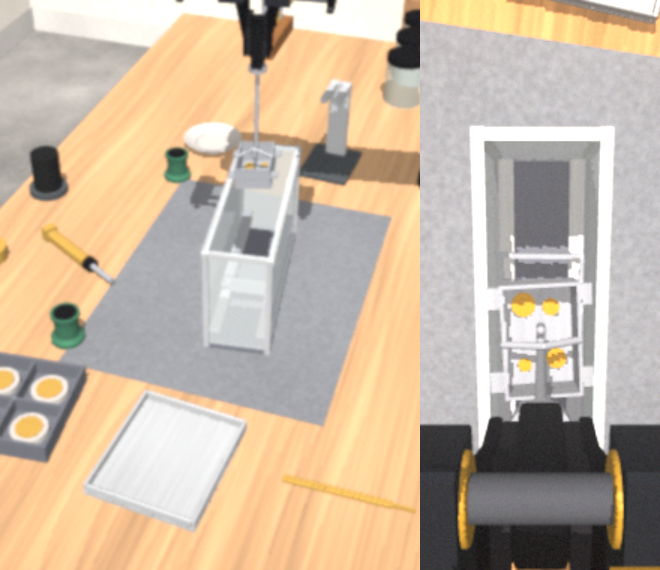

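The basket hangs level on the hook, clear of the tank rim. Carry it smoothly to over the tray.

```bash
python3 -m creep '[{"x":0,"y":0.002,"z":0,"spin":0},{"x":0,"y":0.006,"z":0,"spin":0},{"x":0,"y":0.012,"z":0,"spin":0},{"x":0,"y":0.02,"z":0,"spin":0},{"x":0,"y":0.03,"z":0,"spin":0},{"x":0.001,"y":0.042,"z":0,"spin":-1},{"x":0.001,"y":0.056,"z":0,"spin":-1},{"x":0.001,"y":0.071,"z":0,"spin":-2},{"x":0.001,"y":0.087,"z":0,"spin":-2},{"x":0.001,"y":0.103,"z":0,"spin":-3},{"x":0.001,"y":0.119,"z":0,"spin":-4},{"x":0.002,"y":0.135,"z":0,"spin":-5}]'
python3 -m creep '[{"x":0,"y":0.016,"z":0,"spin":-1},{"x":0,"y":0.032,"z":0,"spin":-2},{"x":0,"y":0.048,"z":0,"spin":-3},{"x":0,"y":0.064,"z":0,"spin":-4},{"x":0.001,"y":0.08,"z":0,"spin":-5},{"x":0.001,"y":0.096,"z":0,"spin":-5},{"x":0.001,"y":0.11,"z":0,"spin":-5},{"x":0.001,"y":0.123,"z":0,"spin":-5},{"x":0.001,"y":0.135,"z":0,"spin":-5},{"x":0.001,"y":0.145,"z":0,"spin":-5},{"x":0.001,"y":0.153,"z":0,"spin":-5},{"x":0.001,"y":0.158,"z":0,"spin":-5}]'
python3 -m creep '[{"x":0,"y":0.002,"z":0,"spin":0},{"x":0,"y":0.003,"z":0,"spin":0},{"x":0,"y":0.003,"z":-0.005,"spin":0},{"x":0,"y":0.003,"z":-0.015,"spin":0},{"x":0,"y":0.003,"z":-0.03,"spin":0},{"x":0,"y":0.003,"z":-0.045,"spin":0},{"x":0,"y":0.003,"z":-0.06,"spin":0},{"x":0,"y":0.003,"z":-0.075,"spin":0},{"x":0,"y":0.003,"z":-0.09,"spin":0},{"x":0,"y":0.003,"z":-0.105,"spin":0},{"x":0,"y":0.003,"z":-0.115,"spin":0},{"x":0,"y":0.003,"z":-0.12,"spin":0}]'
python3 - <<'E'
from h import *
w=snap('wrist','w7'); c=snap('top','t7'); s=r.read_state(); print(s['ee_pos'],s['ft_force'])
B=cv2.resize(w['pixels'][0:380,200:440],None,fx=1.5,fy=1.5)
A=cv2.resize(c['pixels'][220:300,165:255],None,fx=4.5,fy=4.5,interpolation=cv2.INTER_CUBIC); A=np.vstack([A,np.zeros((570-A.shape[0],A.shape[1],3),np.uint8)])
cv2.imwrite('pics/c8.png',cv2.convertScaleAbs(np.hstack([A,B]),alpha=1.3,beta=5))
E
```

```text
time: 22.28
ee_pos: [0.5221, 0.1476, 0.3816]
eef_rot: [1.0, 0.025, 0.0, -0.0]
ft_force: [0.1, -0.2, -3.2]
width: 0.0136
time: 23.78
ee_pos: [0.5232, 0.3048, 0.3815]
eef_rot: [1.0, -0.019, -0.0, -0.0]
ft_force: [1.0, 0.7, -2.4]
width: 0.0137
time: 25.28
ee_pos: [0.5231, 0.3073, 0.2609]
eef_rot: [1.0, -0.019, -0.0, 0.0]
ft_force: [0.5, 0.1, -2.9]
width: 0.0135
[0.52319603 0.30729423 0.26124001] [-5.34039821e-01  6.59441548e-05 -3.28828069e+00]
```

View pics/c8.png

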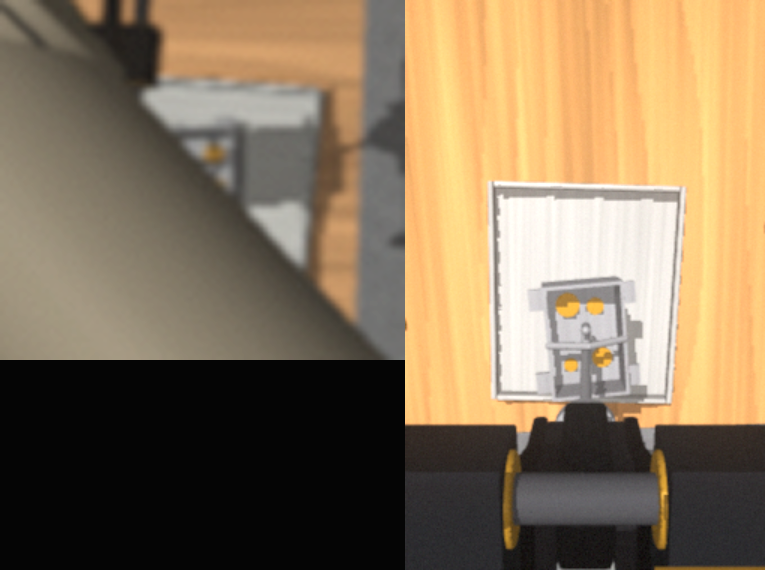

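The basket hangs level over the tray, bail at canvas (587,343). Tray corners (491,182), (685,188), (669,404) and (493,398).

```bash
python3 - <<'E'
from h import *
c=load('w7'); f=lambda u,v,z: pt(c,200+(u-405)/1.5,v/1.5,z)
T=np.array([f(*p,.016) for p in [(491,182),(685,188),(669,404),(493,398)]]); print(T.round(4),T.mean(0))
print(f(587,343,.1075)); print('depth rims',f(587,280,.096),f(592,400,.096))
print('tray floor z',pt(c,200+(530-405)/1.5,240/1.5), 'rim z',pt(c,200+(585-405)/1.5,283/1.5))
E
```

```text
[[0.4652 0.3998 0.016 ]
 [0.5912 0.3912 0.016 ]
 [0.5809 0.2428 0.016 ]
 [0.4544 0.2522 0.016 ]] [0.52288264 0.32151013 0.016     ]
[0.52402334 0.31136678 0.1075    ]
depth rims [0.5252626  0.34342172 0.096     ] [0.52554195 0.27531344 0.096     ]
tray floor z [0.48697386 0.36156044 0.00443367] rim z [0.52413908 0.34214274 0.09834192]
```

Centred within a cm; the floor is at 4.4 mm and the basket's underside about 66 mm above it. Nudge +y 6 mm, lower, and feel for touchdown.

```bash
python3 -m creep '[{"x":0,"y":0.002,"z":-0.004,"spin":0},{"x":0,"y":0.004,"z":-0.012,"spin":0},{"x":0,"y":0.006,"z":-0.022,"spin":0},{"x":0,"y":0.006,"z":-0.032,"spin":0},{"x":0,"y":0.006,"z":-0.041,"spin":0},{"x":0,"y":0.006,"z":-0.049,"spin":0},{"x":0,"y":0.006,"z":-0.055,"spin":0},{"x":0,"y":0.006,"z":-0.058,"spin":0},{"x":0,"y":0.006,"z":-0.06,"spin":0},{"x":0,"y":0.006,"z":-0.06,"spin":0}]'
python3 -m creep '[{"x":0,"y":0,"z":-0.001,"spin":0},{"x":0,"y":0,"z":-0.002,"spin":0},{"x":0,"y":0,"z":-0.002,"spin":0}]'
python3 -c "
from bench import r
import numpy as np
print(np.mean([(r.camera('top'),r.read_state()['ft_force'])[1] for i in range(3)],0).round(2), r.read_state()['ee_pos'])"
python3 -m creep '[{"x":0,"y":0,"z":-0.001,"spin":0},{"x":0,"y":0,"z":-0.002,"spin":0},{"x":0,"y":0,"z":-0.002,"spin":0}]'
python3 -c "
from bench import r
import numpy as np
print(np.mean([(r.camera('top'),r.read_state()['ft_force'])[1] for i in range(3)],0).round(2), r.read_state()['ee_pos'])"
```

```text
time: 26.62
ee_pos: [0.5233, 0.3133, 0.2017]
eef_rot: [1.0, -0.019, 0.0, -0.0]
ft_force: [0.0, -0.0, -2.9]
width: 0.0136
time: 27.0
ee_pos: [0.5232, 0.3133, 0.1995]
eef_rot: [1.0, -0.019, 0.0, 0.0]
ft_force: [0.5, 0.7, -2.7]
width: 0.0137
[-0.22 -0.01 -2.91] [0.52322683 0.31338147 0.19963139]
time: 27.52
ee_pos: [0.5232, 0.3133, 0.1975]
eef_rot: [1.0, -0.019, -0.0, 0.0]
ft_force: [-0.8, -0.5, -3.8]
width: 0.0138
[-0.04  0.02 -2.9 ] [0.52323939 0.31335444 0.19757607]
```

```bash
python3 -m creep '[{"x":0,"y":0,"z":-0.001,"spin":0},{"x":0,"y":0,"z":-0.002,"spin":0},{"x":0,"y":0,"z":-0.002,"spin":0}]'
python3 -c "
from bench import r
import numpy as np
print(np.mean([(r.camera('top'),r.read_state()['ft_force'])[1] for i in range(3)],0).round(2), r.read_state()['ee_pos'])"
```

```text
time: 28.05
ee_pos: [0.5232, 0.3134, 0.1954]
eef_rot: [1.0, -0.019, -0.0, 0.0]
ft_force: [-0.6, -0.2, -2.6]
width: 0.0139
[ 0.04  0.24 -3.01] [0.52328172 0.3133154  0.19556625]
```

```bash
python3 -m creep '[{"x":0,"y":0,"z":-0.001,"spin":0},{"x":0,"y":0,"z":-0.002,"spin":0},{"x":0,"y":0,"z":-0.002,"spin":0}]'
python3 -c "
from bench import r
import numpy as np
print(np.mean([(r.camera('top'),r.read_state()['ft_force'])[1] for i in range(3)],0).round(2), r.read_state()['ee_pos'])"
```

```text
time: 28.58
ee_pos: [0.5233, 0.3134, 0.1936]
eef_rot: [1.0, -0.019, 0.0, -0.0]
ft_force: [-0.8, -0.3, -2.2]
width: 0.0138
[ 0.27 -0.18 -0.93] [0.52324151 0.31337548 0.1936078 ]
```

```bash
python3 -m creep '[{"x":0,"y":0,"z":-0.001,"spin":0},{"x":0,"y":0,"z":-0.002,"spin":0},{"x":0,"y":0,"z":-0.002,"spin":0}]'
python3 -c "
from bench import r
import numpy as np
print(np.mean([(r.camera('top'),r.read_state()['ft_force'])[1] for i in range(3)],0).round(2), r.read_state()['ee_pos'])"
```

```text
time: 29.1
ee_pos: [0.5232, 0.3133, 0.1915]
eef_rot: [1.0, -0.019, -0.0, 0.0]
ft_force: [-0.4, -0.4, -0.4]
width: 0.014
[-0.02  0.7  -1.  ] [0.52322547 0.31336011 0.1915669 ]
```

Touched down at TCP z≈0.194. Drop the hook tip 11 mm below the bail, back out 17 mm, then rise.

```bash
python3 -m creep '[{"x":0,"y":0,"z":-0.004,"spin":0},{"x":0,"y":0,"z":-0.008,"spin":0},{"x":0,"y":0,"z":-0.011,"spin":0},{"x":0,"y":0,"z":-0.011,"spin":0},{"x":-0.0001,"y":-0.003,"z":-0.011,"spin":0},{"x":-0.0003,"y":-0.007,"z":-0.011,"spin":0},{"x":-0.0004,"y":-0.011,"z":-0.011,"spin":0},{"x":-0.0006,"y":-0.015,"z":-0.011,"spin":0},{"x":-0.0006,"y":-0.017,"z":-0.011,"spin":0},{"x":-0.0006,"y":-0.017,"z":-0.011,"spin":0}]'
python3 - <<'E'
from h import *
w=snap('wrist','w8'); s=r.read_state(); print(s['ee_pos'],s['ft_force'])
B=cv2.resize(w['pixels'][60:330,230:410],None,fx=3.2,fy=2.2*3.2/2.2)[:600]
B=cv2.resize(w['pixels'][100:300,230:410],None,fx=3,fy=3,interpolation=cv2.INTER_CUBIC)
cv2.imwrite('pics/c9.png',cv2.convertScaleAbs(B,alpha=1.3,beta=5))
E
```

```text
time: 30.5
ee_pos: [0.5227, 0.2962, 0.1806]
eef_rot: [1.0, -0.019, 0.0, 0.0]
ft_force: [-0.6, 0.0, -0.8]
width: 0.0137
[0.52263234 0.29634449 0.1805924 ] [-0.20933312 -0.94228247 -1.10186715]
```

View pics/c9.png

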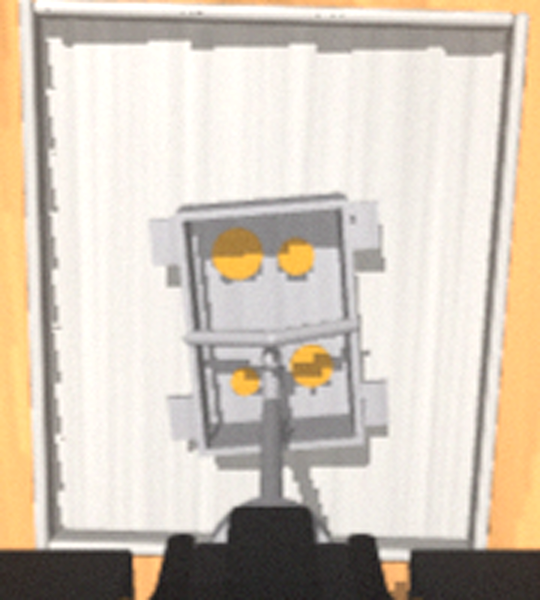

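The basket stands flat in the tray, well off the walls; the hook tip (~(270,355)) is on the near side of the bail (270,340). I'll compute the clearance.

```bash
python3 - <<'E'
from h import *
c=load('w8'); f=lambda u,v,z: pt(c,230+u/3,100+v/3,z)
print('tip',f(270,357,.034),'bail',f(270,340,.0425),'rim near',f(275,447,.0315),f(270,205,.0315),'tabs',f(150,400,.02),f(383,230,.02))
# depth profile along the column of the hook: world y,z
for v in range(326,372,3): print(v,pt(c,320,100+v/3).round(4)[1:],end=' ')
E
```

```text
tip [0.52294871 0.30957104 0.034     ] bail [0.52318796 0.31562927 0.0425    ] rim near [0.5233076  0.28460142 0.0315    ] [0.52444516 0.34798047 0.0315    ] tabs [0.4895121  0.29599673 0.02      ] [0.55387206 0.33956886 0.02      ]
326 [0.3129 0.0068] 329 [0.3119 0.0064] 332 [0.3179 0.0437] 335 [0.3174 0.0452] 338 [0.3165 0.0445] 341 [0.3158 0.0447] 344 [0.3148 0.0436] 347 [0.3111 0.0285] 350 [0.3111 0.0326] 353 [0.3105 0.0334] 356 [0.31   0.0346] 359 [0.3093 0.0351] 362 [0.3084 0.0349] 365 [0.3076 0.0346] 368 [0.3067 0.0343] 371 [0.304  0.0251]
```

Tip clears the wire by ~2 mm, with 7 mm spare behind. Back another 3 mm, rise straight, then carry the rod back.

```bash
python3 -m creep '[{"x":0,"y":-0.0015,"z":0,"spin":0},{"x":0,"y":-0.003,"z":0,"spin":0},{"x":0,"y":-0.003,"z":0,"spin":0},{"x":0,"y":-0.003,"z":0.004,"spin":0},{"x":0,"y":-0.003,"z":0.01,"spin":0},{"x":0,"y":-0.003,"z":0.02,"spin":0},{"x":0,"y":-0.003,"z":0.035,"spin":0}]'
python3 - <<'E'
from h import *
w=snap('wrist','w9'); s=r.read_state(); print(s['ee_pos'],s['ft_force'])
a,b=load('w8'),w
# basket rim unchanged? project known points and compare the far-rim edges via depth at rim
for X in ([.5244,.3470,.0315],[.5232,.3158,.0445]):
    u,v=pix(w,X); print(u,v,[pt(w,u,v+d).round(4).tolist()[1:] for d in (-3,-2,-1,0,1,2,3)])
E
```

```text
time: 31.42
ee_pos: [0.5226, 0.2933, 0.2165]
eef_rot: [1.0, -0.019, -0.0, 0.0]
ft_force: [0.0, 0.4, -0.3]
width: 0.014
[0.52328877 0.29397437 0.21889239] [1.05007427 0.45949871 0.2115969 ]
320.1183596324916 163.1540514920046 [[0.3482, 0.0043], [0.348, 0.0182], [0.3479, 0.0326], [0.347, 0.0322], [0.3462, 0.0324], [0.3438, 0.006], [0.343, 0.0082]]
320.11655679088443 202.2504446107161 [[0.3127, 0.0075], [0.3174, 0.0438], [0.3168, 0.0456], [0.3158, 0.0448], [0.315, 0.0448], [0.3142, 0.045], [0.3071, 0.0076]]
```

Basket unmoved and rod free. Return to the holder.

```bash
python3 -m creep '[{"x":0,"y":0,"z":0.03,"spin":0},{"x":0,"y":0,"z":0.07,"spin":0},{"x":0,"y":0,"z":0.11,"spin":0},{"x":0,"y":-0.005,"z":0.14,"spin":0},{"x":0,"y":-0.02,"z":0.15,"spin":0},{"x":-0.002,"y":-0.05,"z":0.15,"spin":0},{"x":-0.004,"y":-0.09,"z":0.15,"spin":-0.5},{"x":-0.006,"y":-0.13,"z":0.15,"spin":-0.5},{"x":-0.008,"y":-0.17,"z":0.15,"spin":-1},{"x":-0.01,"y":-0.21,"z":0.15,"spin":-1},{"x":-0.012,"y":-0.25,"z":0.15,"spin":-1.5},{"x":-0.014,"y":-0.29,"z":0.15,"spin":-1.8}]'
python3 -m creep '[{"x":-0.002,"y":-0.04,"z":0,"spin":0},{"x":-0.004,"y":-0.08,"z":0,"spin":0},{"x":-0.006,"y":-0.12,"z":0,"spin":0},{"x":-0.008,"y":-0.16,"z":0,"spin":0},{"x":-0.01,"y":-0.2,"z":0,"spin":0},{"x":-0.011,"y":-0.235,"z":0,"spin":0},{"x":-0.012,"y":-0.26,"z":0,"spin":0},{"x":-0.012,"y":-0.27,"z":0,"spin":0},{"x":-0.012,"y":-0.272,"z":0,"spin":0},{"x":-0.012,"y":-0.272,"z":0,"spin":0},{"x":-0.012,"y":-0.272,"z":0,"spin":0}]'
python3 - <<'E'
from h import *
w=snap('wrist','w10'); s=r.read_state(); print(s['ee_pos'],s['eef_rot'],s['ft_force'])
# where are the slot and hook tip expected in view
for X in ([.4955,-.3009,.14],s['ee_pos']+[.001,.014,-.158+.0115]): print(pix(w,X))
E
```

```text
time: 32.98
ee_pos: [0.5078, 0.0011, 0.3648]
eef_rot: [0.999, -0.035, -0.0, 0.0]
ft_force: [0.8, -0.0, -0.8]
width: 0.0134
time: 34.35
ee_pos: [0.4969, -0.2676, 0.3657]
eef_rot: [0.999, -0.034, 0.0, -0.0]
ft_force: [-0.9, -0.6, -1.0]
width: 0.0137
[ 0.49683946 -0.26780266  0.36574336] [ 9.99421224e-01 -3.40174242e-02  1.76404676e-04  5.22759147e-06] [ 0.26367134 -0.07832469 -1.35180608]
[321.14152032 248.61475648]
[320.32072657 218.4861962 ]
```

```bash
python3 -m creep '[{"x":0,"y":0,"z":-0.02,"spin":0},{"x":0,"y":0,"z":-0.06,"spin":0},{"x":0,"y":0,"z":-0.1,"spin":0},{"x":0,"y":0,"z":-0.135,"spin":0},{"x":0,"y":0,"z":-0.158,"spin":0},{"x":0,"y":0,"z":-0.167,"spin":0},{"x":0,"y":0,"z":-0.168,"spin":0},{"x":0,"y":0,"z":-0.168,"spin":0}]'
python3 - <<'E'
from h import *
s=r.read_state(); print(s['ee_pos'],s['ft_force'])
w=snap('wrist','w11'); c=snap('side','s11')
# depth check of collar/prong ends: prong tops near y=-.304
for X in ([.4853,-.306,.14],[.506,-.306,.14],[.4955,-.304,.14]):
    u,v=pix(w,X); print(u,v,pt(w,u,v).round(4)); u,v=pix(c,X); print('  side',u,v,pt(c,u,v).round(4))
E
```

```text
time: 35.4
ee_pos: [0.4972, -0.2688, 0.1987]
eef_rot: [0.999, -0.035, 0.001, 0.0]
ft_force: [-0.4, -0.5, -1.4]
width: 0.0136
[ 0.49717974 -0.26876458  0.19868149] [-0.43438007 -0.50323181 -1.39192291]
304.45412730327814 335.4117831835372 [ 0.4956 -0.2385  0.262 ]
  side 394.60032318048184 165.69383210274455 [ 0.4854 -0.3066  0.1397]
339.8027487252409 333.1641449550674 [ 0.5034 -0.2386  0.2618]
  side 385.9108278921965 164.33524448680075 [ 0.4955 -0.2562  0.1671]
321.6222204928834 331.2234210114206 [ 0.4995 -0.2373  0.2629]
  side 390.11173112946165 165.4121251927886 [ 0.4906 -0.2799  0.1531]
```

```bash
python3 -m creep '[{"x":-0.0005,"y":-0.008,"z":0,"spin":0},{"x":-0.001,"y":-0.018,"z":0,"spin":0},{"x":-0.0016,"y":-0.027,"z":0,"spin":0},{"x":-0.002,"y":-0.034,"z":0,"spin":0},{"x":-0.0025,"y":-0.04,"z":0,"spin":0},{"x":-0.0027,"y":-0.044,"z":0,"spin":0},{"x":-0.0027,"y":-0.044,"z":0,"spin":0}]'
```

```text
time: 36.38
ee_pos: [0.4939, -0.3128, 0.1975]
eef_rot: [0.999, -0.035, 0.0, -0.0]
ft_force: [0.3, 0.2, -2.0]
width: 0.0138
```

```bash
python3 -m creep '[{"x":-0.0003,"y":-0.005,"z":0,"spin":0},{"x":-0.0006,"y":-0.0105,"z":0,"spin":0},{"x":-0.0006,"y":-0.0105,"z":0,"spin":0},{"x":-0.0006,"y":-0.0105,"z":-0.004,"spin":0},{"x":-0.0006,"y":-0.0105,"z":-0.007,"spin":0},{"x":-0.0006,"y":-0.0105,"z":-0.009,"spin":0},{"x":-0.0006,"y":-0.0105,"z":-0.009,"spin":0}]'
python3 -c "
from bench import r
import numpy as np
print(np.mean([(r.camera('top'),r.read_state()['ft_force'])[1] for i in range(3)],0).round(2), r.read_state()['ee_pos'])"
```

```text
time: 37.25
ee_pos: [0.4933, -0.323, 0.1884]
eef_rot: [0.999, -0.035, -0.0, -0.0]
ft_force: [-0.9, 0.0, -0.5]
width: 0.0135
[ 0.35  0.25 -1.34] [ 0.49337294 -0.32315773  0.18867911]
```

```bash
python3 -m creep '[{"x":0,"y":0,"z":-0.0005,"spin":0},{"x":0,"y":0,"z":-0.001,"spin":0},{"x":0,"y":0,"z":-0.001,"spin":0}]'
python3 -c "
from bench import r
import numpy as np
print(np.mean([(r.camera('top'),r.read_state()['ft_force'])[1] for i in range(3)],0).round(2), r.read_state()['ee_pos'])"
```

```text
time: 37.78
ee_pos: [0.4934, -0.3232, 0.188]
eef_rot: [0.999, -0.035, 0.0, 0.0]
ft_force: [-1.3, 1.2, 3.5]
width: 0.014
[-1.97  1.47  5.4 ] [ 0.49340819 -0.32318617  0.18799602]
```

```bash
python3 -m creep '[{"x":0,"y":0,"z":-0.0005,"spin":0},{"x":0,"y":0,"z":-0.0005,"spin":0}]'
python3 -c "
from bench import r
import numpy as np
print(np.mean([(r.camera('top'),r.read_state()['ft_force'])[1] for i in range(3)],0).round(2), r.read_state()['ee_pos'])"
```

```text
time: 38.17
ee_pos: [0.4934, -0.3232, 0.1879]
eef_rot: [0.999, -0.035, 0.0, 0.0]
ft_force: [-3.0, 2.8, 8.7]
width: 0.0137
[-3.65  1.46  9.29] [ 0.4933916  -0.32319168  0.18793568]
```

Seated. Relieve the press, then release and withdraw upward.

```bash
python3 -m creep '[{"x":0,"y":0,"z":0.0008,"spin":0},{"x":0,"y":0,"z":0.0011,"spin":0}]'
python3 -m creep '[{"x":0,"y":0,"z":0,"spin":0},{"x":0,"y":0,"z":0,"spin":0},{"x":0,"y":0,"z":0,"spin":0},{"x":0,"y":0,"z":0,"spin":0}]' 0.05
python3 -m creep '[{"x":0,"y":0,"z":0.01,"spin":0},{"x":0,"y":0,"z":0.035,"spin":0},{"x":0,"y":0,"z":0.07,"spin":0},{"x":0,"y":0,"z":0.11,"spin":0},{"x":0,"y":0,"z":0.12,"spin":0},{"x":0,"y":0.012,"z":0.12,"spin":0},{"x":0,"y":0.012,"z":0.12,"spin":0},{"x":0,"y":0.012,"z":0.12,"spin":0}]'
python3 - <<'E'
from h import *
w=snap('wrist','w12'); c=snap('side','s12'); s=r.read_state(); print(s['ee_pos'],s['ft_force'],s['width'])
# handle top: dark pixels at z~.206 from depth
def cloud(c):
    v,u=np.mgrid[0:480,0:640]; z=c['z_map']; p=np.stack([u*z,v*z,z],-1)@np.linalg.inv(c['K']).T; return (p-c['t'])@c['R']
P=cloud(w); z=w['z_map']>0; H=P[z&(np.abs(P[...,2]-.206)<.003)&(np.abs(P[...,0]-.494)<.03)&(np.abs(P[...,1]+.324)<.03)]
print('handle top',len(H),H.mean(0),H.min(0),H.max(0))
for n,a in (('before',load('side0')),('after',c)):
    P=cloud(a); Q=P[(np.abs(P[...,0]-.494)<.03)&(np.abs(P[...,1]+.32)<.03)&(P[...,2]>.15)&(P[...,2]<.22)]; print(n,len(Q),Q.mean(0),Q.max(0))
    for nm,X,rr,zl in (('loupe1',(.66,.13),0,0),): pass
    T=P[(np.abs(P[...,0]-.523)<.055)&(np.abs(P[...,1]-.318)<.06)&(P[...,2]>.02)&(P[...,2]<.08)]
    if len(T): print('tray things',len(T),T.min(0).round(3),T.max(0).round(3))
# scene change outside arm: side before/after
d=cv2.absdiff(cv2.GaussianBlur(load('side0')['pixels'],(5,5),0),cv2.GaussianBlur(c['pixels'],(5,5),0)).max(2)>40
n,l,st,ce=cv2.connectedComponentsWithStats(d.astype(np.uint8)); print([(x[:5].tolist()) for x in st[1:] if x[4]>25])
E
```

```text
time: 38.58
ee_pos: [0.4934, -0.3232, 0.188]
eef_rot: [0.999, -0.035, 0.0, 0.0]
ft_force: [-0.3, 0.4, 0.3]
width: 0.0141
time: 39.08
ee_pos: [0.4933, -0.3231, 0.1881]
eef_rot: [0.999, -0.035, 0.0, -0.0]
ft_force: [0.6, -0.2, 0.4]
width: 0.0448
time: 40.08
ee_pos: [0.493, -0.3109, 0.3071]
eef_rot: [0.999, -0.034, -0.001, -0.0]
ft_force: [-0.6, -0.2, -0.3]
width: 0.0501
[ 0.49301573 -0.31126297  0.30743581] [0.28344657 0.16427042 0.33105257] 0.050242470417781876
handle top 678 [ 0.4926558  -0.32380177  0.20679772] [ 0.48538881 -0.33665074  0.20310455] [ 0.49973426 -0.31211122  0.20859356]
before 211 [ 0.49288195 -0.31646149  0.18150681] [ 0.50334207 -0.30538085  0.20872275]
after 207 [ 0.49194639 -0.31551302  0.18074218] [ 0.50133143 -0.30533311  0.20874382]
tray things 611 [0.493 0.283 0.02 ] [0.555 0.353 0.046]
[[351, 0, 97, 112, 5101], [501, 0, 37, 15, 468], [632, 0, 6, 7, 33], [625, 10, 15, 103, 376], [481, 16, 60, 96, 3164], [608, 116, 16, 76, 240], [458, 133, 122, 113, 2718], [347, 143, 43, 42, 1073], [397, 150, 80, 50, 1419], [478, 182, 72, 97, 1263], [590, 192, 18, 17, 135], [593, 205, 24, 16, 148], [629, 206, 11, 68, 354], [624, 217, 9, 44, 133], [339, 255, 9, 7, 37], [538, 280, 9, 5, 34], [535, 287, 9, 16, 78], [546, 300, 9, 14, 51], [264, 377, 39, 41, 759]]
```

```bash
python3 -c "
from bench import r
print(r.close_job(), r.read_state()['time'])"
```

```text
the job is handed in; nothing more can be done
the job is handed in; nothing more can be done
```

The basket is standing upright in the drain tray, the rod is back on its holder, and the job was handed in at about 40 s on the robot's clock.

- **Sliding and lifting:** I hooked the bail and slid the basket along the rails with about 1–1.5 N of friction. The stop was felt as the force rose from 1.5 to 2.75 to 4.55 N. I eased off 1 mm and lifted. The lift carried only the basket's weight, about 2.2 N, so the lips let it go freely.
- **Set-down:** The basket touched down softly. The hook came out without moving it; depth readings of its rim and bail were unchanged. In the last check it spans x 0.493–0.555 and y 0.283–0.353, with at least about 2 cm to every tray wall.
- **Rod:** Its handle top is at the starting height (0.207 m), within about 1.5 mm of where it began sideways. I pressed it down with about 9 N for a moment while seating it, and relieved that before letting go.
- **Bystanders:** A before/after comparison of the side images flagged changes where the arm, its shadow, the basket and the rod are. I did not view that comparison as a picture, because my 12 views were used up. I also did not check the flagged areas near the carousel separately.
- **Disagreement:** The top camera and the wrist camera put the tray centre about 8 mm apart in y. I placed the basket between the two, which left room either way.

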